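Shift the feed lever of a gearbox through its H-gate

TASK

Change the feed of the grey gearbox on the desk: gently push its lever, without gripping it, out of the left-hand lane, through the cross slot and fully home into the slot whose end is marked by the narrow crosswise bar. Let go and leave the things standing round the gearbox where they are.

Things in the scene. Friction and masses are not known exactly. Their poses are not given: they have to be found in the camera images.
- gearbox: Fixed grey feed gearbox, 142 x 152 mm foot, steel gate plate on top, 95 mm high. Origin: centre of its underside, on the desk; x to its rear (away from the robot at yaw 0), y to its left, z up; it may stand turned. A round pulley sticks out of its right (-y) side as far as y = -94 mm, 19 to 71 mm high.
- gate (a point): Centre of the gate, on the plate's top face, axes as gearbox. Three lanes along x at y = +26 (left), 0 (middle), -26 mm (right), 16 mm wide, each a near (-x) and a far (+x) slot. One cross slot along y at x = 0, 16 mm wide, joins them: only there can the 10 mm stem change lanes; teeth 10 mm wide with round ends part the lanes. A raised mark lies beyond each of the six slot ends, at x = +/-44 mm.
- gear_shift (a joint): Lever tilt along the lanes, rad: 0 = upright (cross slot), + leans to gearbox +x (far slots), - to -x (near slots). Stops at +0.268 and -0.268 are the slots' ends (fully home). Starts anywhere between. No spring: the lever stays where it is left; it takes about 2 N at the knob to push.
- gear_cross (a joint): Lever tilt across the lanes, rad: + leans to gearbox +y (left). Left lane +0.31, middle lane 0, right lane -0.31, each with about 0.04 of play; stops at +0.33 and -0.33. It starts in the left lane. No spring, same friction as gear_shift.
- knob (a point): Middle of the lever's black barrel knob, 32 mm diameter, 52 mm high. The lever pivots at gearbox (0, 0, 12 mm); this point is 150 mm along the stem. At tilts a (gear_shift), b (gear_cross) it is at gearbox x = 0.150 sin a cos b, y = 0.150 sin b, z = 0.012 + 0.150 cos a cos b (m): 162 mm over the desk when upright, about 46 mm sideways from lane to lane, 40 mm from cross slot to slot end.
- stem (a point): Point on the lever's stem 80 mm from the pivot, where it passes through the gate plate. Home in a slot it is 22 to 24 mm short of that slot's mark.
- mark_bar: Mark of the wanted slot: dark raised bar 24 x 7 x 3 mm on the gate plate, lying across the lane; origin at the centre of its underside, axes as gearbox. It lies at gearbox x = +44 (far slot) or -44 mm (near slot), y = 0 (middle lane) or -26 mm (right lane); a disc (18 mm), a square (16 mm) and a ring (19 mm) mark the other three of these four slots, 16 mm discs the left lane's two.
- seal_dark: Loose dark round seal blank, 14 x 60 mm, standing upright on the desk right of the gearbox; leave alone. Origin at its foot.
- seal_tan: Loose tan round seal blank, 16 x 60 mm, standing upright right of the gearbox; leave alone. Origin at its foot.
- stone: Loose dark narrow stone case, 30 x 88 x 17 mm, lying left of the gearbox; leave alone. Origin at the centre of its underside.

How it is judged:
By the outcome, as a careful person would: the job done as asked, in the order asked, and still so for the second after the job is handed in, with the robot touching nothing.
It also fails if it takes over 48 s, if anything falls off the work surface, if the arm or the gripper's body presses on something with over 40 N, if the wrist force passes 120 N, or if a joint passes its speed limit or range.

ROBOT

A 6-joint arm with a two-finger parallel gripper is mounted at the origin on a cart in front of the work surface, level with it; the furniture and walls round the work are solid. World frame = base frame: x ahead of the robot, y to its left, z up, the work surface at z = 0. Lengths are in m, angles in rad, forces in N, time in s.
With the tool pointing down it reaches from about 0.35 to 0.875 m from the base axis. Payload 15.5 kg.
Tool frame: the origin (TCP) lies at the very end of the fingers, on their centre line; the grasp point (between the pads) lies 19 mm behind it; z points along the fingers, y is the direction in which the jaws open and shut (so a half turn about z gives the same grasp; the last joint's range is limited). The gripper opens to 85 mm and grips with 20 to 120 N. Pads are 22 mm wide; open, the fingers measure 114 mm over their backs; the gripper's body (76 mm by 85 mm) begins 54 mm behind the grasp point. The pads swing forward as they close: fully open they stand 13 mm farther back than shut.
Start: joints at [1.151, 0.494, 1.345, -0, 1.302, -0.096], TCP at [0.199, 0.592, 0.231] pointing down, gripper open.
Joint ranges: [-2.91, 2.91], [-0.82, 2.16], [0.22, 2.67], [-1.22, 4.37], [0.12, 2.79], [-3.08, 3.08]. Speed limits (rad/s): [1.89, 1.89, 2.57, 3.01, 3.01, 3.01].

INTERFACE

Orientations are given as a unit quaternion [w, x, y, z].
In Python, from cell import arm gives the robot as it stands.
- The arm moves only by the tool move_arm, never from a script. Its arguments are lists of equal length, an entry for each row: "twist": the turn, a rotation vector about the tool's x, y, z in rad, a list of three; "linear": the shift along the tool's x, y, z in m, a list of three; "claw": the opening, from -1 (shut) to 1 (fully open), so that 0 is half open. In form: {"twist": [[wx, wy, wz], ...], "linear": [[x, y, z], ...], "claw": [claw, ...]}. A call has 1 to 8 rows; each row shifts and turns the commanded pose from where the row before left it, along the tool's axes as they then stand; what a row does not reach is not made up. A row lasts 1/8 s, in which the tool goes at most 62.5 mm and 10.7 degrees, less where a joint would pass 70% of its speed; a pose out of reach is approached as far as the arm can. A call is refused whole if a number of a shift passes 0.0625 or a number of a turn 0.188, either way. A call with a gripper value outside its range is refused whole. The fingers move at their own pace and stop on an object; "squeeze" is the grip in N (left out, the last holds). Time passes only in rows, so rows that do not move let the fingers close. It gives the time, the measured TCP pose, the force and the opening at its end, in the units of the state.
- arm.observe(): the state, without advancing time (a new reading comes with each control period).
- arm.grab_frame(name): name is "scene" or "top"; returns a dict with "color" (384x512x3 uint8, blue, green, red), "depth" (384x512 float32, m along the optical axis (not along the pixel's ray), 0 where there is no reading), "mtx" (3x3 intrinsics, pixels), "cam_to_world" (4x4, takes a point from camera to world coordinates). Camera axes: x right, y down, z forward; pixel columns grow to the right and rows downward; lengths in m; the calibration is good to about 2 mm. A picture is of the moment at which its call begins.
- arm.job_done(): hands the job in, once; it reports no verdict.
The state is a dict: "clock": time; "joints": joint angles; "qd": joint speeds; "tau": joint torques, N m; "tool_pos": TCP position; "tool_rot": TCP orientation; "force": force on the tool from outside, world axes, zero at the start; "ft_torque": the same for the moment, N m; "width": opening from 0.0 (shut) to 1.0 (fully open).
Only numpy, scipy, OpenCV 4.12 (cv2) and the standard library are available. Lean on these libraries where they do the work, as an engineer would, in place of code of your own. Each camera call takes 0.05 s, during which the arm holds its last target.

## Working session

There is one attempt and no reset: what is moved stays moved. The work goes in short steps, Python scripts to look and compute and a tool call to move; the robot and the scene stay as the last step left them, time stands still between calls to the robot, and variables do not carry over. Pictures are saved under pics/ and viewed, and the job is handed in when it is done.

Besides the shell and the picture viewer there is one more tool, called after "Call:" as a command line: name --argument value ..., lists and objects as JSON in quotes. move_arm: Moves the arm, as the interface text tells. Its arguments: {"type":"object","properties":{"twist":{"type":"array","items":{"type":"array","items":{"type":"number"}}},"linear":{"type":"array","items":{"type":"array","items":{"type":"number"}}},"claw":{"type":"array","items":{"type":"number"}},"squeeze":{"type":"number"}},"required":["twist","linear","claw"]}

```bash
mkdir -p pics; ls; python3 - <<'E'
from cell import arm
import cv2,numpy as np
s=arm.observe();print(s)
for n in("scene","top"):
    f=arm.grab_frame(n);cv2.imwrite(f"pics/{n}0.png",f["color"]);np.savez(f"pics/{n}0.npz",**f)
    print(n,f["mtx"].round(1).tolist(),f["cam_to_world"].round(4).tolist())
E
```

```text
pics
{'clock': 0.0, 'joints': array([ 1.15050915e+00,  4.94202045e-01,  1.34613539e+00,  3.61118112e-05,
        1.30248945e+00, -9.55310858e-02]), 'qd': array([-0.00198659, -0.00042451, -0.00046546,  0.00011447,  0.00172228,
        0.00118924]), 'tau': array([ 3.42959265e-04, -8.82097149e+01, -3.83879149e+01, -1.67255653e-04,
        9.70570254e-03,  4.87800776e-05]), 'tool_pos': array([0.19928101, 0.59200052, 0.23068708]), 'tool_rot': array([-1.74233125e-04,  1.61670127e-01,  9.86844663e-01, -5.92267947e-04]), 'force': array([-0.26014326,  0.8421743 ,  0.27395887]), 'ft_torque': array([ 0.06001267,  0.02338267, -0.00499112]), 'width': 0.9984737849439067}
scene [[447.4, 0.0, 263.3], [0.0, 447.4, 184.5], [0.0, 0.0, 1.0]] [[0.7759, -0.3235, 0.5416, 0.0922], [-0.6305, -0.3661, 0.6845, -0.4297], [-0.0231, -0.8726, -0.488, 0.5268], [0.0, 0.0, 0.0, 1.0]]
top [[442.1, 0.0, 256.1], [0.0, 442.1, 188.7], [0.0, 0.0, 1.0]] [[0.009, -0.9815, 0.1911, 0.3793], [-1.0, -0.0096, -0.0025, 0.1679], [0.0043, -0.191, -0.9816, 0.9976], [0.0, 0.0, 0.0, 1.0]]
```

View pics/scene0.png

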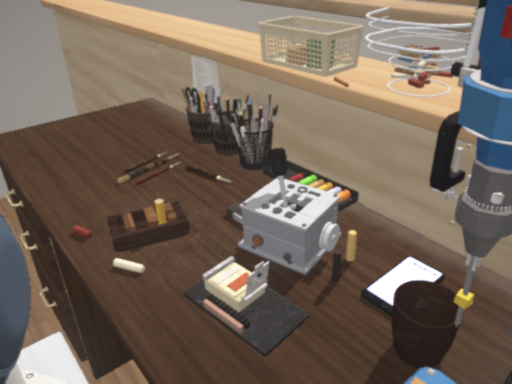

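View pics/top0.png

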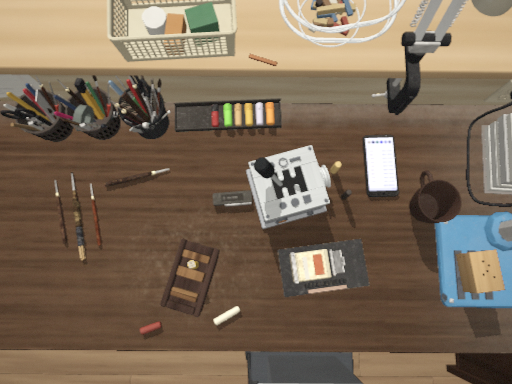

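```bash
cat > h.py <<'E'
import numpy as np,cv2
def load(n): return dict(np.load(f"pics/{n}.npz"))
def proj(f,P):
    P=np.atleast_2d(P);T=np.linalg.inv(f["cam_to_world"]);c=P@T[:3,:3].T+T[:3,3];u=c@f["mtx"].T
    return u[:,:2]/u[:,2:]
def unproj(f):
    h,w=f["depth"].shape;v,u=np.mgrid[:h,:w];K=f["mtx"];d=f["depth"]
    c=np.stack([(u-K[0,2])*d/K[0,0],(v-K[1,2])*d/K[1,1],d],-1)
    T=f["cam_to_world"];return c@T[:3,:3].T+T[:3,3]
E
python3 - <<'E'
from h import *
s=load("scene0");t=load("top0")
print(proj(s,[[.199,.592,.231],[0,0,0]]),proj(t,[[.199,.592,.231],[0,0,0]]))
cv2.imwrite("pics/s1.png",cv2.resize(s["color"][165:285,225:365],None,fx=5,fy=5,interpolation=cv2.INTER_CUBIC))
cv2.imwrite("pics/t1.png",cv2.resize(t["color"][130:240,205:360],None,fx=5,fy=5,interpolation=cv2.INTER_CUBIC))
P=unproj(t)
for (u,v) in [(265,167),(290,185),(250,200),(336,166),(346,194),(232,199)]: print(u,v,P[v,u].round(4))
E
```

```text
[[-11.87377969 109.88515479]
 [-31.50573146 481.03436107]] [[ -8.37847305 385.60877828]
 [334.17657319 463.7884707 ]]
265 167 [0.5815 0.1492 0.1767]
290 185 [0.5721 0.0917 0.0533]
250 200 [0.5444 0.1789 0.0159]
336 166 [ 0.6145 -0.0088  0.0585]
346 194 [ 0.5536 -0.0302  0.0519]
232 199 [0.5458 0.2193 0.0185]
```

View pics/s1.png

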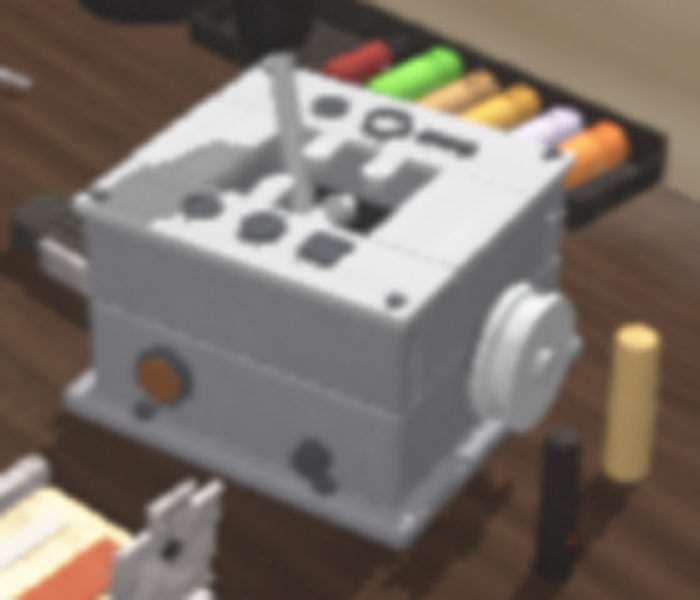

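View pics/t1.png

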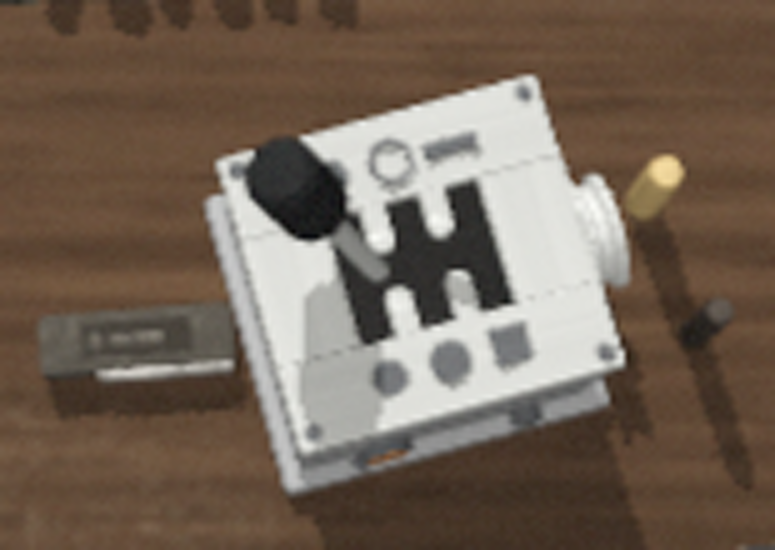

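```bash
cat > fit.py <<'E'
from h import *
from scipy.optimize import least_squares
def run(sn,tn,pose=None,v=True):
    t=load(tn);s=load(sn);out={}
    if pose is None:
        P=unproj(t);m=(abs(P[...,2]-.095)<.006)&(abs(P[...,0]-.57)<.13)&(abs(P[...,1]-.09)<.13)
        col=t["color"].astype(int);
        n,l,st,ce=cv2.connectedComponentsWithStats(m.astype(np.uint8));k=1+st[1:,4].argmax();m=l==k
        Q=P[m];print("plate z",np.median(Q[:,2]),m.sum())
        r=cv2.minAreaRect((Q[:,:2]*1000).astype(np.float32));print(r)
        print("box",cv2.boxPoints(r).round(1).tolist())
    return
if __name__=="__main__":run("scene0","top0")
E
python3 fit.py; python3 - <<'E'
from h import *
for n in("top0","scene0"):
    f=load(n);P=unproj(f);m=(P[...,2]>.115)&(P[...,2]<.21)&(abs(P[...,0]-.57)<.13)&(abs(P[...,1]-.1)<.13)
    Q=P[m];print(n,m.sum(),Q.min(0).round(3),Q.max(0).round(3),np.median(Q,0).round(3))
    v,u=np.where(m);print(u.min(),u.max(),v.min(),v.max())
E
```

```text
plate z 0.0951138913813308 3126
((571.0146484375, 97.35285186767578), (130.6073760986328, 140.3677978515625), 16.2291316986084)
box [[488.70001220703125, 146.5], [527.9000244140625, 11.699999809265137], [653.2999877929688, 48.20000076293945], [614.0999755859375, 183.0]]
top0 314 [0.57  0.13  0.136] [0.603 0.17  0.18 ] [0.583 0.151 0.171]
254 274 157 177
scene0 481 [0.57  0.125 0.115] [0.602 0.163 0.179] [0.58  0.139 0.155]
269 288 147 183
```

```bash
cat > g.py <<'E'
from h import *
from scipy.optimize import least_squares
C=np.array([.571,.0974]);YAW=np.deg2rad(16.2)
def R(): c,s=np.cos(YAW),np.sin(YAW);return np.array([[c,-s,0],[s,c,0],[0,0,1]])
def g2w(p): return np.atleast_2d(p)@R().T+np.r_[C,0]
def w2g(p): return (np.atleast_2d(p)-np.r_[C,0])@R()
def knobc(a,b,L=.150): return np.array([L*np.sin(a)*np.cos(b),L*np.sin(b),.012+L*np.cos(a)*np.cos(b)])
def lever(names):
    Q=[]
    for n in names:
        f=load(n);P=unproj(f);c=f["color"].max(-1);p=w2g(P.reshape(-1,3))
        m=(p[:,2]>.128)&(p[:,2]<.2)&(abs(p[:,0])<.075)&(abs(p[:,1])<.08)&(c.reshape(-1)<70)
        Q.append(p[m])
    Q=np.vstack(Q)
    def sd(x):
        ax=knobc(*x,L=1.)-[0,0,.012];d=Q-[0,0,.012];h=d@ax-.150;r=np.linalg.norm(d-np.outer(d@ax,ax),axis=1)
        q=np.stack([r-.016,abs(h)-.026],1)
        return np.linalg.norm(np.maximum(q,0),axis=1)+np.minimum(q.max(1),0)
    best=None
    for a0 in(-.2,0,.2):
      for b0 in(-.3,0,.3):
        r=least_squares(sd,[a0,b0],loss="soft_l1",f_scale=.003)
        if best is None or r.cost<best.cost:best=r
    return best.x,np.median(abs(best.fun)),len(Q)
E
python3 - <<'E'
from g import *
for n in(["top0"],["scene0"],["top0","scene0"]): print(n,lever(n))
x=lever(["top0","scene0"])[0];print("knob g",knobc(*x),"w",g2w(knobc(*x)))
pts=[(sx*.044,y,.098) for sx in(1,-1) for y in(.026,0,-.026)]
slots=[]
for y in(.026,0,-.026):
    slots+=[[(-.034,y-.008,.095),(.034,y-.008,.095),(.034,y+.008,.095),(-.034,y+.008,.095)]]
for n,(x0,y0,x1,y1) in {"top0":(205,130,360,240),"scene0":(225,140,365,285)}.items():
    f=load(n);k=5;im=cv2.resize(f["color"][y0:y1,x0:x1],None,fx=k,fy=k,interpolation=cv2.INTER_CUBIC)
    tp=lambda P:((proj(f,g2w(P))-[x0,y0]+.5)*k).round().astype(int)
    for p in tp(pts):cv2.drawMarker(im,tuple(map(int,p)),(0,0,255),0,12,1)
    for q in slots:cv2.polylines(im,[tp(q)],True,(0,255,0),1)
    cv2.polylines(im,[tp([(.065,.07,.095),(.065,-.07,.095),(-.065,-.07,.095),(-.065,.07,.095)])],True,(255,0,0),1)
    cv2.polylines(im,[tp([(.071,.076,0),(.071,-.076,0),(-.071,-.076,0),(-.071,.076,0)])],True,(255,255,0),1)
    cv2.polylines(im,[tp([(0,0,.012),knobc(*x)])],False,(255,0,255),1)
    cv2.imwrite(f"pics/{n}_ov.png",im)
E
```

```text
['top0'] (array([0.21980748, 0.31219136]), np.float64(0.0009340140615748567), 278)
['scene0'] (array([0.22059331, 0.30513207]), np.float64(0.0008603208855600588), 413)
['top0', 'scene0'] (array([0.22037301, 0.30695489]), np.float64(0.0009497103026020991), 691)
knob g [0.03125642 0.04532359 0.15153067] w [[0.58837047 0.14964422 0.15153067]]
```

View pics/top0_ov.png

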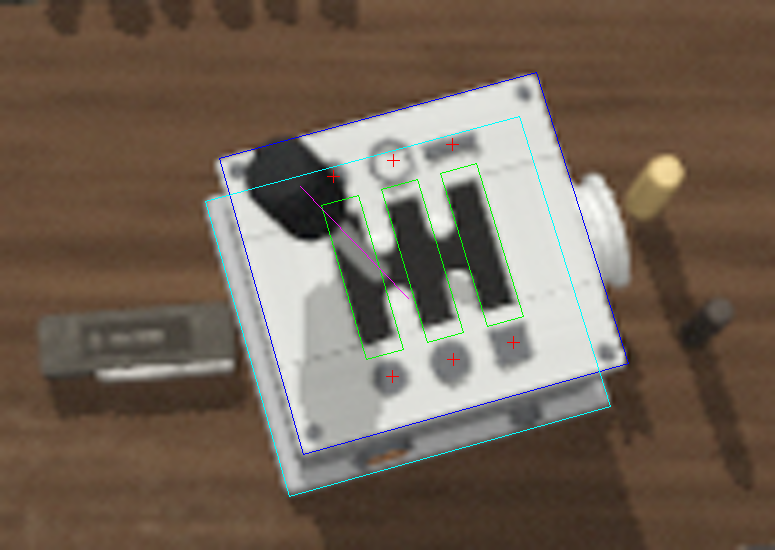

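View pics/scene0_ov.png

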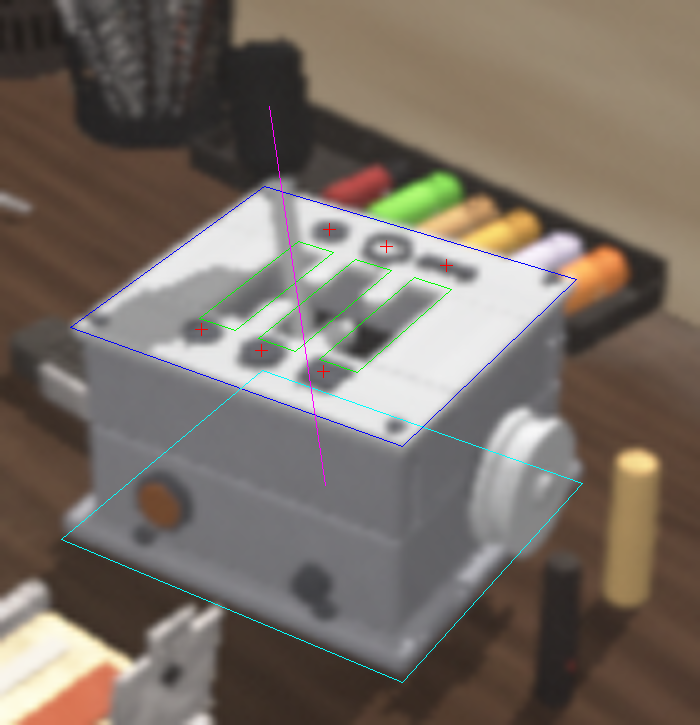

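Call:
move_arm --twist '[[0,0,0.12],[0,0,0.12],[0,0,0.12],[0,0,0.12],[0,0,0.12],[0,0,0.12],[0,0,0.12],[0,0,0.123]]' --linear '[[0,0,0],[0,0,0],[0,0,0],[0,0,0],[0,0,0],[0,0,0],[0,0,0],[0,0,0]]' --claw '[-1,-1,-1,-1,-1,-1,-1,-1]'

```text
clock: 1.1
tool_pos: [0.1993, 0.5921, 0.2309]
tool_rot: [0.0, 0.602, 0.799, -0.0]
force: [-0.4, 0.0, -0.5]
width: 0.001
```

```bash
cat > st.py <<'E'
from g import *
from cell import arm
from scipy.spatial.transform import Rotation as Ro
def st():
    s=arm.observe();q=s["tool_rot"];M=Ro.from_quat(np.r_[q[1:],q[0]]).as_matrix();G=R().T@M
    print("t",round(s["clock"],2),"tcp w",s["tool_pos"].round(4),"g",w2g(s["tool_pos"])[0].round(4),"F_g",(R().T@s["force"]).round(2),"w",round(s["width"],3))
    print("tool x,y,z in g",G.T.round(3).tolist());return s,M
def to(g):
    s,M=st();print("tool shift",(M.T@(g2w(g)[0]-s["tool_pos"])).round(4))
E
python3 - <<'E'
from st import *
to([.095,.045,.23])
P=unproj(load("top0"));z=P[...,2]
m=(z>.12)&(P[...,0]<.8);
for y in np.arange(-.2,.7,.1):
    k=m&(abs(P[...,1]-y)<.05);print(round(y,1),z[k].max() if k.any() else 0, P[k][:,0].min() if k.any() else 0)
E
```

```text
t 1.1 tcp w [0.1993 0.5921 0.2309] g [-0.2189  0.5788  0.2309] F_g [-0.38  0.12 -0.48] w 0.001
tool x,y,z in g [[0.004, 1.0, -0.001], [1.0, -0.004, -0.0], [-0.0, -0.001, -1.0]]
tool shift [-0.5326  0.3159  0.0011]
-0.2 0.26839236164071734 0.7375002342873336
-0.1 0.43239120604569103 0.6887043448382191
0.0 0.4001014616799913 0.7370879924899345
0.1 0.40079409574432556 0.5697545726284452
0.2 0.9976210690274896 0.3793055202261031
0.3 0.35775294170460126 0.6999227541707462
0.4 0.35596179886227575 0.670249468167027
0.5 0.26931751524404524 0.6700818461441683
0.6 0.26850988876326254 0.6641390520224242
```

Call:
move_arm --twist '[[0,0,0],[0,0,0],[0,0,0],[0,0,0],[0,0,0],[0,0,0],[0,0,0],[0,0,0]]' --linear '[[-0.04,0.02,0],[-0.04,0.02,0],[-0.04,0.02,0],[-0.04,0.02,0],[-0.04,0.02,0],[-0.04,0.02,0],[-0.04,0.02,0],[-0.04,0.02,0]]' --claw '[-1,-1,-1,-1,-1,-1,-1,-1]'

```text
clock: 2.1
tool_pos: [0.4432, 0.3285, 0.2311]
tool_rot: [-0.0, 0.6, 0.8, -0.0]
force: [0.4, -0.2, 0.5]
width: -0.002
```

Call:
move_arm --twist '[[0,0,0],[0,0,0],[0,0,0],[0,0,0],[0,0,0],[0,0,0],[0,0,0]]' --linear '[[-0.035,0.025,0],[-0.035,0.025,0],[-0.035,0.025,0],[-0.035,0.025,0],[-0.035,0.025,0],[-0.03,0.02,0],[0,0,0]]' --claw '[-1,-1,-1,-1,-1,-1,-1]'

```text
clock: 2.98
tool_pos: [0.6403, 0.1716, 0.2305]
tool_rot: [-0.0, 0.601, 0.799, -0.0]
force: [-0.6, 0.9, -0.8]
width: 0.001
```

```bash
cat >> st.py <<'E'
def look(k):
    for n in("scene","top"):
        f=arm.grab_frame(n);np.savez(f"pics/{n}{k}.npz",**f)
    a=load(f"scene{k}")["color"][90:290,190:390];b=load(f"top{k}")["color"][90:290,190:390]
    cv2.imwrite(f"pics/v{k}.png",cv2.resize(np.hstack([a,b]),(800,400),interpolation=cv2.INTER_CUBIC))
    for n in(["scene"],["top"],["scene","top"]):
        try:r=lever([x+str(k) for x in n]);print(n,r[0].round(3),"res",round(r[1],4),r[2],"knob g",knobc(*r[0]).round(4))
        except Exception as e:print(n,e)
E
python3 - <<'E'
from st import *
to([.095,.045,.13]);look(1)
E
```

```text
t 2.98 tcp w [0.6403 0.1716 0.2305] g [0.0872 0.0519 0.2305] F_g [-0.29  1.01 -0.75] w 0.001
tool x,y,z in g [[0.002, 1.0, -0.0], [1.0, -0.002, -0.0], [-0.0, -0.0, -1.0]]
tool shift [-0.0069  0.0078  0.1005]
['scene'] [0.219 0.304] res 0.0009 411 knob g [0.0311 0.0449 0.1517]
['top'] [-0.2 -0.3] res nan 0 knob g [-0.0285 -0.0443  0.1524]
['scene', 'top'] [0.219 0.304] res 0.0009 411 knob g [0.0311 0.0449 0.1517]
  return _methods._mean(a, axis=axis, dtype=dtype,
  ret = ret.dtype.type(ret / rcount)
```

View pics/v1.png

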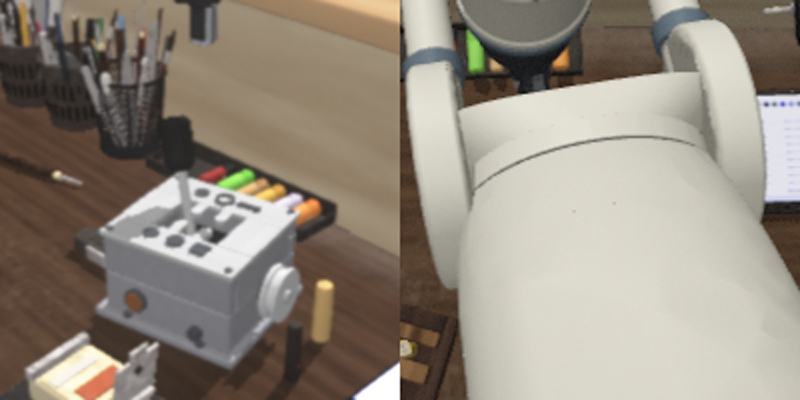

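Call:
move_arm --twist '[[0,0,0],[0,0,0],[0,0,0],[0,0,0],[0,0,0],[0,0,0]]' --linear '[[-0.007,0.01,0],[0,0,0.025],[0,0,0.025],[0,0,0.025],[0,0,0.025],[0,0,0]]' --claw '[-1,-1,-1,-1,-1,-1]'

```text
clock: 3.82
tool_pos: [0.6495, 0.1697, 0.1297]
tool_rot: [-0.001, 0.6, 0.8, -0.001]
force: [0.7, -0.1, -0.2]
width: 0.002
```

```bash
python3 - 2>/dev/null <<'E'
from st import *
st();look(2)
E
```

```text
t 3.83 tcp w [0.6495 0.1697 0.1297] g [0.0955 0.0475 0.1297] F_g [ 0.61 -0.25 -0.22] w 0.002
tool x,y,z in g [[-0.001, 1.0, 0.0], [1.0, 0.001, -0.003], [-0.003, 0.0, -1.0]]
['scene'] [0.228 0.297] res 0.0015 516 knob g [0.0325 0.0439 0.1517]
['top'] [-0.2 -0.3] res nan 0 knob g [-0.0285 -0.0443  0.1524]
['scene', 'top'] [0.228 0.297] res 0.0015 516 knob g [0.0325 0.0439 0.1517]
```

View pics/v2.png

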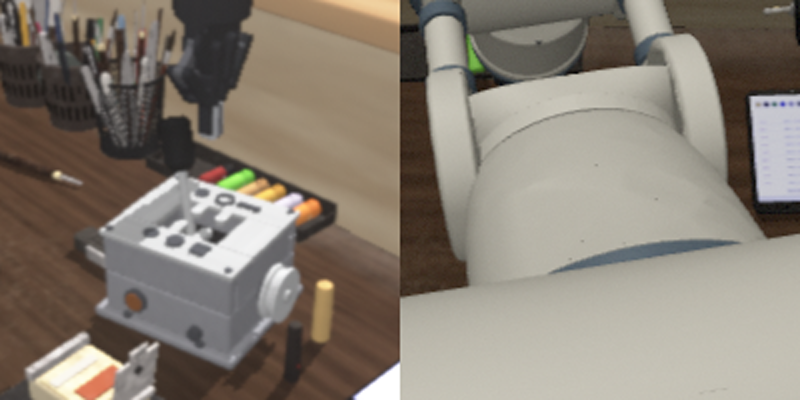

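```bash
python3 - 2>/dev/null <<'E'
from st import *
P=w2g(unproj(load("scene2")).reshape(-1,3));t=np.array([.0955,.0475,.1297])
d=P-t
for z in np.arange(0,.14,.01):
    m=(d[:,2]>z)&(d[:,2]<z+.01)&(abs(d[:,0])<.07)&(abs(d[:,1])<.05)
    q=d[m]
    if len(q): print(round(z,2),len(q),"x",np.sort(q[:,0])[[0,2,-3,-1]].round(3),"y",np.percentile(q[:,1],[2,50]).round(3))
E
```

```text
0.0 41 x [-0.069 -0.065  0.006  0.007] y [-0.022 -0.009]
0.01 71 x [-0.07  -0.069  0.005  0.006] y [-0.023 -0.008]
0.02 85 x [-0.07  -0.069  0.005  0.006] y [-0.02  -0.009]
0.03 82 x [-0.07  -0.069  0.007  0.008] y [-0.017 -0.01 ]
0.04 100 x [-0.07  -0.069  0.026  0.032] y [-0.013 -0.01 ]
0.05 129 x [-0.039 -0.038  0.036  0.038] y [-0.014 -0.011]
0.06 124 x [-0.048 -0.047  0.042  0.052] y [-0.017 -0.012]
0.07 171 x [-0.055 -0.055  0.05   0.053] y [-0.018 -0.012]
0.08 196 x [-0.063 -0.062  0.058  0.062] y [-0.018 -0.011]
0.09 204 x [-0.062 -0.061  0.057  0.059] y [-0.02 -0.01]
0.1 185 x [-0.048 -0.048  0.036  0.038] y [-0.02  -0.011]
0.11 130 x [-0.043 -0.042  0.028  0.037] y [-0.013 -0.01 ]
0.12 83 x [-0.038 -0.038 -0.006  0.004] y [-0.034 -0.008]
0.13 200 x [-0.039 -0.038  0.008  0.017] y [-0.038 -0.019]
0.14 225 x [-0.039 -0.038  0.015  0.017] y [-0.038 -0.019]
```

Call:
move_arm --twist '[[0,0,0],[0,0,0],[0,0,0],[0,0,0],[0,0,0],[0,0,0],[0,0,0],[0,0,0]]' --linear '[[-0.002,0,-0.018],[0,-0.015,0],[0,-0.013,0],[0,-0.006,0],[0,-0.006,0],[0,-0.006,0],[0,-0.006,0],[0,0,0]]' --claw '[-1,-1,-1,-1,-1,-1,-1,-1]'

```text
clock: 4.92
tool_pos: [0.6005, 0.1528, 0.1491]
tool_rot: [-0.0, 0.6, 0.8, -0.0]
force: [0.1, -0.3, -0.1]
width: 0.001
```

```bash
cat >> st.py <<'E'
def lv(k):
    "scene-only knob fit, finger points removed"
    s=arm.observe();t=w2g(s["tool_pos"])[0]
    f=arm.grab_frame("scene");np.savez(f"pics/scene{k}.npz",**f)
    cv2.imwrite(f"pics/v{k}.png",cv2.resize(f["color"][120:280,220:400],(720,640)[0:1]+(600,),interpolation=cv2.INTER_CUBIC))
    P=unproj(f).reshape(-1,3);p=w2g(P);c=f["color"].max(-1).reshape(-1)
    fing=(abs(p[:,0]-t[0])<.0115)&(abs(p[:,1]-t[1])<.0145)&(p[:,2]>t[2]-.004)|(p[:,2]>t[2]+.042)&(abs(p[:,1]-t[1])<.022)&(abs(p[:,0]-t[0])<(p[:,2]-t[2]-.01)) if abs(R().T[0]@Ro.from_quat(np.r_[s["tool_rot"][1:],s["tool_rot"][0]]).as_matrix()[:,1])>.7 else np.zeros(len(p),bool)
    m=(p[:,2]>.126)&(p[:,2]<.195)&(abs(p[:,0])<.075)&(abs(p[:,1])<.08)&(c<70)&~fing
    Q=p[m]
    def sd(x):
        ax=knobc(*x,L=1.)-[0,0,.012];d=Q-[0,0,.012];h=d@ax-.150;r=np.linalg.norm(d-np.outer(d@ax,ax),axis=1)
        q=np.stack([r-.016,abs(h)-.026],1)
        return np.linalg.norm(np.maximum(q,0),axis=1)+np.minimum(q.max(1),0)
    best=min((least_squares(sd,[a0,b0],loss="soft_l1",f_scale=.002) for a0 in(-.2,0,.2) for b0 in(-.3,0,.3)),key=lambda r:r.cost)
    print("a,b",best.x.round(3),"res",round(np.median(abs(best.fun)),4),len(Q),"knob g",knobc(*best.x).round(4))
E
python3 - <<'E'
from st import *
st();lv(3)
E
```

```text
t 4.92 tcp w [0.6005 0.1528 0.1491] g [0.0438 0.045  0.1491] F_g [ 0.04 -0.31 -0.14] w 0.001
tool x,y,z in g [[-0.0, 1.0, 0.0], [1.0, 0.0, -0.001], [-0.001, 0.0, -1.0]]
a,b [0.099 0.303] res 0.0009 502 knob g [0.0141 0.0447 0.1545]
```

View pics/v3.png

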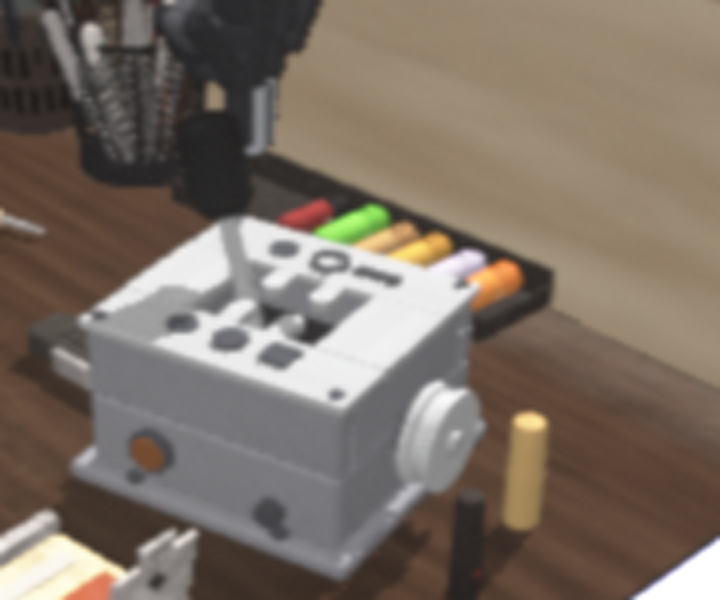

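Call:
move_arm --twist '[[0,0,0],[0,0,0],[0,0,0],[0,0,0]]' --linear '[[0,-0.005,0],[0,-0.005,0],[0,-0.004,0],[0,0,0]]' --claw '[-1,-1,-1,-1]'

```text
clock: 5.48
tool_pos: [0.5872, 0.149, 0.1493]
tool_rot: [-0.0, 0.6, 0.8, -0.0]
force: [0.2, 0.5, -0.9]
width: 0.003
```

```bash
python3 - <<'E'
from st import *
st();lv(4)
E
```

```text
t 5.47 tcp w [0.5872 0.149  0.1493] g [0.0299 0.045  0.1493] F_g [ 0.37  0.46 -0.9 ] w 0.003
tool x,y,z in g [[-0.0, 1.0, 0.0], [1.0, 0.0, -0.001], [-0.001, 0.0, -1.0]]
a,b [0.01  0.303] res 0.001 518 knob g [0.0014 0.0448 0.1552]
```

Call:
move_arm --twist '[[0,0,0],[0,0,0],[0,0,0],[0,0,0],[0,0,0],[0,0,0]]' --linear '[[0,0.025,0],[0,0.01,0],[0.025,0,0],[0.03,0,0],[0,0,0],[0,0,0]]' --claw '[-1,-1,-1,-1,-1,-1]'

```text
clock: 6.28
tool_pos: [0.6058, 0.2114, 0.1491]
tool_rot: [-0.0, 0.6, 0.8, -0.0]
force: [0.8, 0.2, -0.1]
width: -0.001
```

Call:
move_arm --twist '[[0,0,0],[0,0,0],[0,0,0],[0,0,0]]' --linear '[[0,-0.03,0],[0,-0.034,0],[0,0,0],[0,0,0]]' --claw '[-1,-1,-1,-1]'

```text
clock: 6.78
tool_pos: [0.5452, 0.1934, 0.1495]
tool_rot: [0.0, 0.601, 0.8, 0.0]
force: [0.5, -0.5, -0.1]
width: 0.0
```

```bash
python3 - <<'E'
from st import *
st();lv(5)
E
```

```text
t 6.78 tcp w [0.5452 0.1934 0.1495] g [0.002  0.0994 0.1495] F_g [ 0.38 -0.62 -0.1 ] w 0.0
tool x,y,z in g [[0.0, 1.0, -0.0], [1.0, -0.0, 0.001], [0.001, -0.0, -1.0]]
a,b [0.007 0.305] res 0.0009 454 knob g [0.0009 0.045  0.1551]
```

View pics/v5.png

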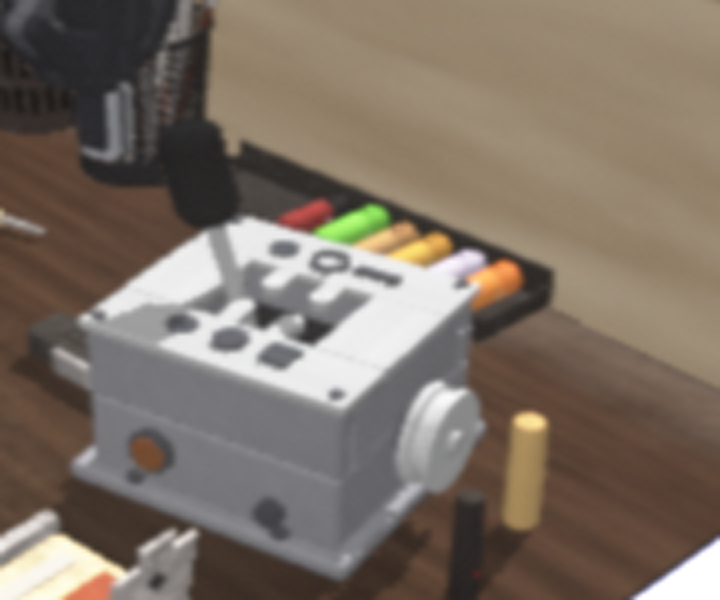

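Call:
move_arm --twist '[[0,0,0],[0,0,0],[0,0,0],[0,0,0],[0,0,0],[0,0,0],[0,0,0],[0,0,0]]' --linear '[[-0.012,0,0],[-0.006,0,0],[-0.006,0,0],[-0.006,0,0],[-0.006,0,0],[-0.006,0,0],[-0.006,0,0],[0,0,0]]' --claw '[-1,-1,-1,-1,-1,-1,-1,-1]'

```text
clock: 7.82
tool_pos: [0.558, 0.1473, 0.1493]
tool_rot: [0.0, 0.6, 0.8, -0.0]
force: [-0.6, 0.6, 0.6]
width: -0.001
```

```bash
python3 - <<'E'
from st import *
st();lv(6)
E
```

```text
t 7.83 tcp w [0.558  0.1473 0.1493] g [0.0014 0.0515 0.1493] F_g [-0.4   0.79  0.6 ] w -0.001
tool x,y,z in g [[0.0, 1.0, -0.0], [1.0, -0.0, -0.0], [-0.0, -0.0, -1.0]]
a,b [-0.001  0.164] res 0.0015 528 knob g [-1.00e-04  2.45e-02  1.60e-01]
```

Call:
move_arm --twist '[[0,0,0],[0,0,0],[0,0,0],[0,0,0],[0,0,0],[0,0,0],[0,0,0],[0,0,0]]' --linear '[[-0.006,0,0],[-0.006,0,0],[-0.006,0,0],[-0.006,0,0],[-0.006,0,0],[-0.006,0,0],[-0.006,0,0],[0,0,0]]' --claw '[-1,-1,-1,-1,-1,-1,-1,-1]'

```text
clock: 8.88
tool_pos: [0.5697, 0.1069, 0.1493]
tool_rot: [0.0, 0.601, 0.8, -0.0]
force: [-0.3, -0.6, -0.0]
width: -0.003
```

```bash
python3 - <<'E'
from st import *
st();lv(7)
E
```

```text
t 8.88 tcp w [0.5697 0.1069 0.1493] g [0.0014 0.0095 0.1493] F_g [-0.44 -0.52 -0.03] w -0.003
tool x,y,z in g [[0.0, 1.0, -0.0], [1.0, -0.0, -0.0], [-0.0, -0.0, -1.0]]
a,b [-0.003 -0.103] res 0.0016 511 knob g [-0.0005 -0.0154  0.1612]
```

View pics/v7.png

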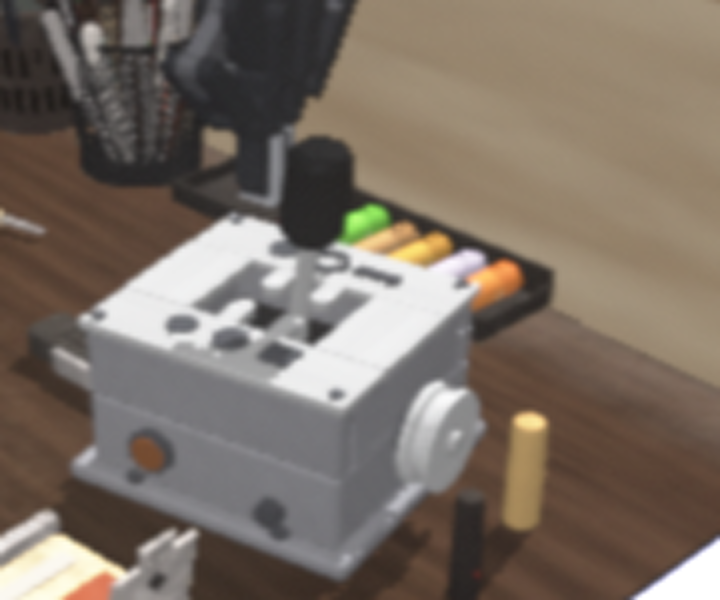

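Call:
move_arm --twist '[[0,0,0],[0,0,0],[0,0,0],[0,0,0],[0,0,0],[0,0,0]]' --linear '[[-0.006,0,0],[-0.006,0,0],[-0.006,0,0],[-0.005,0,0],[-0.004,0,0],[0,0,0]]' --claw '[-1,-1,-1,-1,-1,-1]'

```text
clock: 9.68
tool_pos: [0.5772, 0.0811, 0.1493]
tool_rot: [0.0, 0.6, 0.8, -0.0]
force: [0.3, -0.2, 0.1]
width: -0.006
```

```bash
python3 - <<'E'
from st import *
st();lv(8)
E
```

```text
t 9.68 tcp w [0.5772 0.0811 0.1493] g [ 0.0014 -0.0174  0.1493] F_g [ 0.22 -0.25  0.1 ] w -0.006
tool x,y,z in g [[0.0, 1.0, -0.0], [1.0, -0.0, 0.0], [0.0, -0.0, -1.0]]
a,b [-0.003 -0.285] res 0.0018 522 knob g [-0.0004 -0.0422  0.1559]
```

Call:
move_arm --twist '[[0,0,0],[0,0,0],[0,0,0]]' --linear '[[-0.002,0,0],[-0.002,0,0],[0,0,0]]' --claw '[-1,-1,-1]'

```text
clock: 10.1
tool_pos: [0.5782, 0.0775, 0.1493]
tool_rot: [-0.0, 0.6, 0.8, -0.0]
force: [-0.3, 1.6, -0.3]
width: 0.0
```

```bash
python3 - <<'E'
from st import *
st();lv(9)
E
```

```text
t 10.1 tcp w [0.5782 0.0775 0.1493] g [ 0.0014 -0.0211  0.1493] F_g [ 0.14  1.63 -0.35] w 0.0
tool x,y,z in g [[-0.0, 1.0, 0.0], [1.0, 0.0, -0.0], [-0.0, 0.0, -1.0]]
a,b [-0.002 -0.307] res 0.0018 520 knob g [-0.0003 -0.0453  0.155 ]
```

View pics/v9.png

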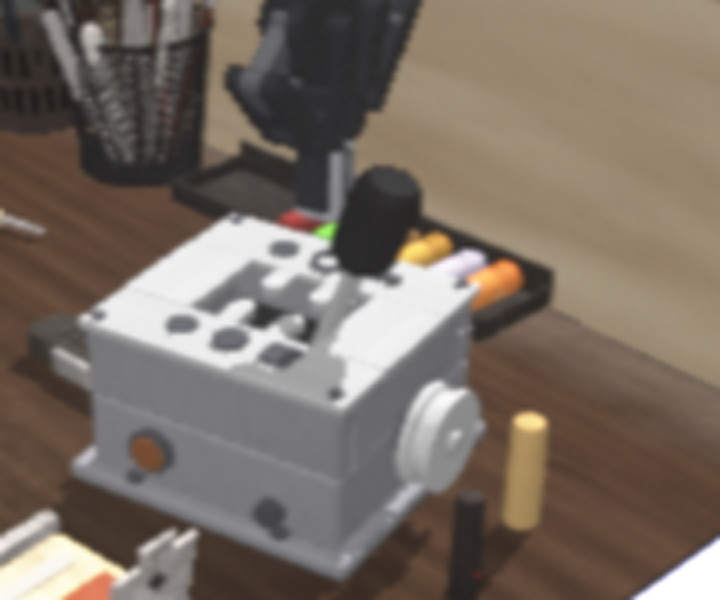

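Call:
move_arm --twist '[[0,0,0],[0,0,0],[0,0,0],[0,0,0],[0,0,0],[0,0,0],[0,0,0],[0,0,0]]' --linear '[[0.03,0,0],[0,0,0],[0,-0.03,0],[0,-0.03,0],[0,0,0],[-0.03,0,0],[-0.025,0,0],[0,0,0]]' --claw '[-1,-1,-1,-1,-1,-1,-1,-1]'

```text
clock: 11.15
tool_pos: [0.5291, 0.0353, 0.1494]
tool_rot: [0.001, 0.601, 0.799, 0.0]
force: [-0.4, 1.3, -0.1]
width: 0.001
```

```bash
python3 - <<'E'
from st import *
st();lv(10)
E
```

```text
t 11.15 tcp w [0.5291 0.0353 0.1494] g [-0.0575 -0.0479  0.1494] F_g [-0.05  1.37 -0.08] w 0.001
tool x,y,z in g [[0.002, 1.0, -0.001], [1.0, -0.002, 0.001], [0.001, -0.001, -1.0]]
a,b [-0.184 -0.337] res 0.0055 515 knob g [-0.0259 -0.0496  0.1512]
```

View pics/v10.png

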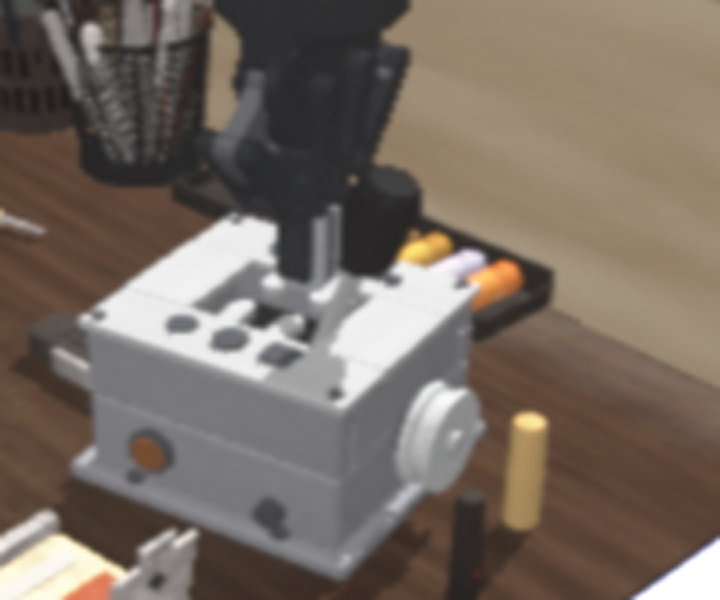

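Call:
move_arm --twist '[[0,0,0],[0,0,0],[0,0,0],[0,0,0],[0,0,0],[0,0,0],[0,0,0],[0,0,0]]' --linear '[[0.002,0.015,0],[0,0.012,0],[0,0.006,0],[0,0.006,0],[0,0.006,0],[0,0.006,0],[0,0.006,0],[0,0,0]]' --claw '[-1,-1,-1,-1,-1,-1,-1,-1]'

```text
clock: 12.2
tool_pos: [0.5822, 0.0548, 0.1492]
tool_rot: [0.0, 0.6, 0.8, 0.0]
force: [0.1, 0.6, -0.6]
width: 0.001
```

```bash
python3 - <<'E'
from st import *
st();lv(11)
E
```

```text
t 12.2 tcp w [0.5822 0.0548 0.1492] g [-0.0011 -0.0441  0.1492] F_g [ 0.32  0.57 -0.63] w 0.001
tool x,y,z in g [[-0.0, 1.0, -0.0], [1.0, 0.0, 0.0], [0.0, -0.0, -1.0]]
a,b [ 0.02  -0.322] res 0.0043 386 knob g [ 0.0029 -0.0475  0.1543]
```

View pics/v11.png

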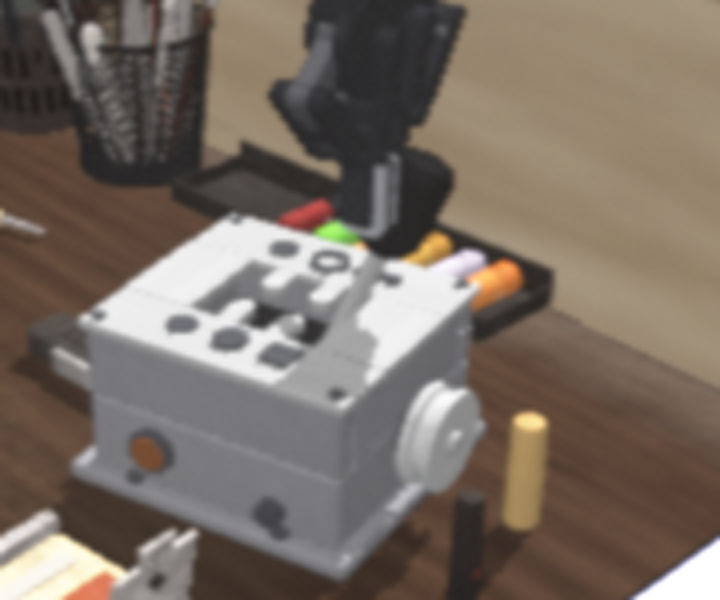

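Call:
move_arm --twist '[[0,0,0],[0,0,0],[0,0,0],[0,0,0]]' --linear '[[0,0.005,0],[0,0.004,0],[0,0.002,0],[0,0,0]]' --claw '[-1,-1,-1,-1]'

```text
clock: 12.75
tool_pos: [0.5925, 0.0578, 0.1493]
tool_rot: [0.0, 0.6, 0.8, 0.0]
force: [-0.2, -0.5, -0.5]
width: 0.0
```

Call:
move_arm --twist '[[0,0,0],[0,0,0]]' --linear '[[0,0.002,0],[0,0,0]]' --claw '[-1,-1]'

```text
clock: 13.0
tool_pos: [0.5943, 0.0583, 0.1493]
tool_rot: [-0.0, 0.6, 0.8, -0.0]
force: [-1.2, 0.1, 1.4]
width: -0.0
```

```bash
python3 - <<'E'
from st import *
st()
E
```

```text
t 13.0 tcp w [0.5943 0.0583 0.1493] g [ 0.0115 -0.044   0.1493] F_g [-1.11  0.41  1.38] w -0.0
tool x,y,z in g [[-0.0, 1.0, -0.0], [1.0, 0.0, -0.0], [-0.0, -0.0, -1.0]]
```

Small steps until the stop shows in the force.

Call:
move_arm --twist '[[0,0,0],[0,0,0]]' --linear '[[0,0.0015,0],[0,0,0]]' --claw '[-1,-1]'

```text
clock: 13.25
tool_pos: [0.5954, 0.0587, 0.1491]
tool_rot: [-0.0, 0.6, 0.8, -0.0]
force: [-3.7, -1.1, -0.8]
width: 0.0
```

Call:
move_arm --twist '[[0,0,0],[0,0,0]]' --linear '[[0,0.001,0],[0,0,0]]' --claw '[-1,-1]'

```text
clock: 13.5
tool_pos: [0.5962, 0.059, 0.149]
tool_rot: [-0.0, 0.6, 0.8, -0.0]
force: [-4.3, -0.9, -1.5]
width: -0.003
```

Call:
move_arm --twist '[[0,0,0],[0,0,0]]' --linear '[[0,0.001,0],[0,0,0]]' --claw '[-1,-1]'

```text
clock: 13.75
tool_pos: [0.5969, 0.0593, 0.1489]
tool_rot: [-0.001, 0.6, 0.8, -0.001]
force: [-6.8, -2.0, -1.6]
width: -0.001
```

```bash
python3 - <<'E'
from st import *
st();lv(12)
E
```

```text
t 13.75 tcp w [0.5969 0.0593 0.1489] g [ 0.0142 -0.0438  0.1489] F_g [-7.09 -0.01 -1.6 ] w -0.001
tool x,y,z in g [[-0.0, 1.0, 0.0], [1.0, 0.0, -0.002], [-0.002, 0.0, -1.0]]
a,b [ 0.11 -0.33] res 0.004 369 knob g [ 0.0156 -0.0486  0.1531]
```

Call:
move_arm --twist '[[0,0,0],[0,0,0],[0,0,0],[0,0,0],[0,0,0],[0,0,0],[0,0,0],[0,0,0]]' --linear '[[0,-0.01,0],[0,-0.03,0],[0,-0.03,0],[0,0,-0.04],[0,0,-0.04],[0.04,-0.03,-0.02],[0.05,-0.03,0],[0.05,-0.03,0]]' --claw '[-1,-1,-1,-1,-1,-1,-1,-1]'

```text
clock: 14.8
tool_pos: [0.4038, 0.1498, 0.2498]
tool_rot: [0.001, 0.601, 0.799, 0.001]
force: [-0.1, 1.1, 0.1]
width: -0.001
```

Call:
move_arm --twist '[[0,0,0],[0,0,0],[0,0,0],[0,0,0],[0,0,0],[0,0,0],[0,0,0],[0,0,0]]' --linear '[[0.05,-0.02,0],[0.05,-0.02,0],[0.05,-0.02,0],[0.05,-0.02,0],[0.05,-0.02,0],[0.05,-0.02,0],[0,0,0],[0,0,0]]' --claw '[-1,-1,-1,-1,-1,-1,-1,-1]'

```text
clock: 15.8
tool_pos: [0.2059, 0.4034, 0.2494]
tool_rot: [0.0, 0.6, 0.8, 0.0]
force: [0.9, -0.7, 0.4]
width: -0.001
```

```bash
python3 - <<'E'
from st import *
st();look(13)
E
```

```text
t 15.8 tcp w [0.2059 0.4034 0.2494] g [-0.2652  0.3957  0.2494] F_g [ 0.66 -0.91  0.35] w -0.001
tool x,y,z in g [[-0.001, 1.0, 0.0], [1.0, 0.001, 0.001], [0.001, 0.0, -1.0]]
['scene'] [ 0.278 -0.326] res 0.0008 424 knob g [ 0.039  -0.0481  0.1486]
['top'] [ 0.276 -0.327] res 0.001 325 knob g [ 0.0387 -0.0482  0.1487]
['scene', 'top'] [ 0.277 -0.326] res 0.0009 749 knob g [ 0.0389 -0.0481  0.1487]
```

View pics/v13.png

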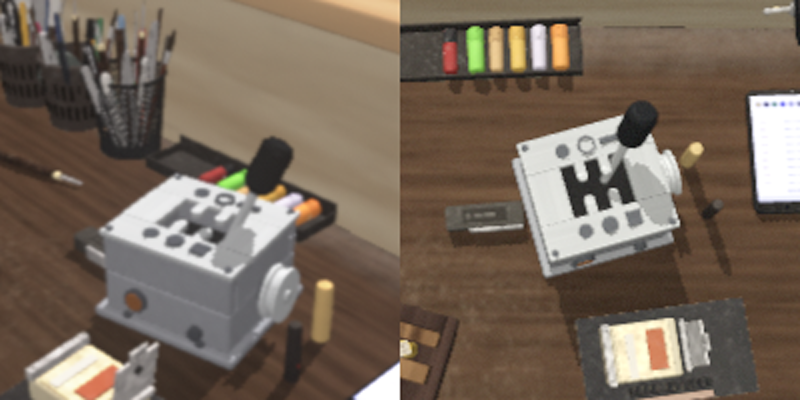

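```bash
python3 - <<'E'
from st import *
a,b=load("top0"),load("top13")
for n,(x0,y0,x1,y1) in dict(tan=(328,155,345,178),dark=(338,186,354,203),stone=(210,188,253,210)).items():
    print(n,np.abs(a["color"][y0:y1,x0:x1].astype(int)-b["color"][y0:y1,x0:x1]).mean().round(2))
print(arm.observe()["clock"]);print(arm.job_done())
E
```

```text
tan 1.51
dark 1.97
stone 1.7
15.9
the job is handed in; nothing more can be done
None
```

The lever is home in the right-hand far slot, the one marked by the narrow crosswise bar. I handed the job in at about 15.9 s of the 48 s limit.

I pushed the lever with shut fingers and never gripped it:
- **Left lane to cross slot:** I pushed it back from tilt 0.22 to about 0.01.
- **Across to the right lane:** I pushed it through the cross slot until the cross tilt was -0.31.
- **Into the far slot:** I pushed until it met the end stop. The force there rose to about 7 N, which was the highest reading I saw.

**Final check:** with the arm clear, both cameras agree on a lever tilt of 0.277 along the lane and -0.326 across. The lane stop is at 0.268, so it reads fully home within my fit error of about 0.01. Both seals and the stone look the same before and after in the top view, with only noise-level differences.

**Failed checks:** while the fingers were in front of the knob during the last push, the camera tilt readings were wrong. I used the force reading for that step, and the later clear views confirmed the result.

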